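# Torque down the sample vial's cap with the slip-clutch driver

## Robot

A 6-joint arm with a two-finger parallel gripper is mounted at the origin on the work surface. World frame = base frame: x ahead of the robot, y to its left, z up, the work surface at z = 0. Lengths are in m, angles in rad, forces in N, time in s.
With the tool pointing down it reaches from about 0.4 to 0.825 m from the base axis. Payload 7 kg.
Tool frame: the origin (TCP) lies between the finger pads; the fingertips stand 8 mm ahead of it and the grasp point (between the pads) lies 11 mm behind it (arm.finger_overhang is the distance from the TCP to the fingertips, in m); z points along the fingers, y is the line along which they close (so a half turn about z gives the same grasp; the last joint's range is limited). The gripper opens to 88 mm and grips with 3 to 60 N. Pads are 19 mm wide; open, the fingers measure 130 mm over their backs; the gripper's body (78 mm by 193 mm) begins 47 mm behind the grasp point.
Start: joints at [1.488, 0.359, 0.012, 0, -1.224, -0.288], TCP at [0.245, 0.629, 0.235] pointing down, gripper open.
Joint ranges: [-3.07, 3.07], [-1.43, 2.12], [-1.02, 1.25], [-3.03, 1.67], [-3.05, -0], [-3.03, 3.03]. Speed limits (rad/s): [2.39, 2.39, 3.01, 3.14, 3.14, 3.14].

## Interface

Orientations are given as [roll, pitch, yaw] about the fixed x, y, z axes, in that order (R = Rz(yaw) Ry(pitch) Rx(roll)).
In Python, from station import arm gives the robot as it stands.
- The arm moves only by the tool move_arm, never from a script. Its argument "rows" is text: rows parted by semicolons, each of 7 numbers parted by spaces: the turn, a rotation vector about the tool's x, y, z in degrees, then the shift along the tool's x, y, z in m, then the finger opening in m, from 0 to 0.0876. A call has 1 to 8 rows; each row shifts and turns the commanded pose from where the row before left it, along the tool's axes as they then stand; what a row does not reach is not made up. A row lasts 1/8 s, in which the tool goes at most 62.5 mm and 10.7 degrees, less where a joint would pass 70% of its speed; a pose out of reach is approached as far as the arm can. A call is refused whole if a number of a shift passes 0.0625 or a number of a turn 10.7, either way. A call with a gripper value outside its range is refused whole. The fingers move at their own pace and stop on an object; "squeeze" is the grip in N (left out, the last holds). Time passes only in rows, so rows that do not move let the fingers close. It gives the time, the measured TCP pose, the force, the opening and the grip force at its end, in the units of the state.
- arm.get_state(): the state, without advancing time (a new reading comes with each control period).
- arm.grab_frame(name): name is "scene" or "top" or "wrist"; returns (picture, depth): 480x640x3 uint8, blue, green, red; 480x640 float32, m along the optical axis (not along the pixel's ray), 0 where there is no reading.
- arm.camera_model(name): a dict with "mtx" (3x3 intrinsics, pixels), "k1" (the pictures are not rectified: a ray, as slopes to the right and down, at radius r is drawn at 1 + k1 r^2 times it, then the intrinsics apply), "camera_from_world" (4x4, takes a point from world to camera coordinates); the wrist camera has in their place "mount" (4x4, takes a point from camera to tool coordinates, whose origin is the TCP and whose axes are the flange's). Camera axes: x right, y down, z forward; pixel columns grow to the right and rows downward; lengths in m; the calibration is good to about 2 mm. A picture is of the moment at which its call begins: read the wrist's pose just before it. camera_model takes no time and is no camera call.
- arm.job_done(): hands the job in; it is judged then, once.
The state is a dict: "t": time; "q": joint angles; "qd": joint speeds; "joint_efforts": joint torques, N m; "eef_pos": TCP position; "ee_rot": TCP orientation; "force": force on the tool from outside, world axes, zero at the start; "moment": the same for the moment, N m; "width": finger opening in m; "gripper_force": force on a finger pad.
Only numpy, scipy, OpenCV 4.12 (cv2) and the standard library are available. Lean on these libraries where they do the work, as an engineer would, in place of code of your own. Each camera call takes 0.05 s, during which the arm holds its last target. There are 200 camera calls.

## Task

The cap of the sample vial under the blue driver is still a little loose. Turn the blue knob clockwise (seen from above) until the cap is tight and the driver's slip clutch clicks over, then let go; do not turn the orange driver, its vial is already done.

Things in the scene. Friction and masses are not known exactly. Their poses are not given: they have to be found in the camera images.
- blue_grip (a point): Centre of the blue driver's knob: an upright fluted cylinder 40 mm across, 36 mm high, flat top 130 mm above the table, white pointer line on top and side. The point is on its vertical axis, half-way up (112 mm). Grip it at any yaw, 30 to 60 N holds. Right below it, 86 to 94 mm up, is a steel collar 52 mm across, on the white cap of a vial clamped in a fixed grey block 90 x 90 x 34 mm.
- blue_cap (a joint): Turn of the blue driver's collar and vial cap on the thread, rad, growing clockwise seen from above. 1.0 is tight (a hard stop); it starts between 0.25 and 0.7, so 0.3 to 0.75 rad is left to turn. Until tight, knob, collar and cap turn together with little drag (0.03 N m).
- blue_clutch (a joint): How far the blue knob has slipped clockwise past its collar, rad; 0 at the start, when the knob's white pointer lines up with a black mark on the collar's rim. It slips only once the cap is tight, at 0.15 N m; one click is 0.2 rad, more clicks do no harm. In reverse it does not slip: turning the knob back loosens the cap.
- orange_mark (a point): Outer end of the white pointer line on top of the orange knob, 18 mm from its axis, 130 mm above the table. The orange driver has the same shape and size as the blue one, on its own block and vial, its cap already tight; leave it unturned. Either driver may be on the left.

How it is judged:
By the outcome, as a careful person would: the job done as asked, in the order asked, and still so for the second after the job is handed in, with the robot touching nothing.
It also fails if it takes over 29 s, if anything falls off the work surface, if the arm or the gripper's body presses on something with over 40 N, if the wrist force passes 120 N, or if a joint passes its speed limit or range.

## Working session

There is one attempt and no reset: what is moved stays moved. The work goes in short steps, Python scripts to look and compute and a tool call to move; the robot and the scene stay as the last step left them, time stands still between calls to the robot, and variables do not carry over. Pictures are saved under pics/ and viewed, at most 10 in all, crops included, and the job is handed in when it is done.

Besides the shell and the picture viewer there is one more tool, called after "Emit:" in YAML: its name, and indented under it one key for each argument. move_arm: Moves the arm, as the interface text tells. Its arguments: {"type":"object","properties":{"rows":{"type":"string"},"squeeze":{"type":"number"}},"required":["rows"]}

```bash
mkdir -p pics; cat > h.py <<'E'
import numpy as np, cv2
from station import arm
from scipy.spatial.transform import Rotation as R
def cloud(name):
    s=arm.get_state(); im,d=arm.grab_frame(name); m=arm.camera_model(name); K=np.array(m["mtx"])
    v,u=np.mgrid[0:480,0:640]
    xd=(u-K[0,2])/K[0,0]; yd=(v-K[1,2])/K[1,1]; x,y=xd.copy(),yd.copy()
    for _ in range(8):
        f=1+m["k1"]*(x*x+y*y); x,y=xd/f,yd/f
    P=np.stack([x*d,y*d,d],-1)
    if "mount" in m:
        M=np.array(m["mount"]); T=np.eye(4); T[:3,:3]=R.from_euler("xyz",s["ee_rot"]).as_matrix(); T[:3,3]=s["eef_pos"]; T=T@M
    else: T=np.linalg.inv(np.array(m["camera_from_world"]))
    W=P@T[:3,:3].T+T[:3,3]; W[d==0]=np.nan
    return im,W
E
python3 - <<'E'
from h import *
s=arm.get_state(); print(s)
print(arm.camera_model("wrist")["mount"])
for n in("top","scene"):
    im,W=cloud(n); cv2.imwrite(f"pics/{n}.png",im)
    hsv=cv2.cvtColor(im,cv2.COLOR_BGR2HSV)
    for c,lo,hi in(("blue",100,130),("orange",5,22)):
        m=(hsv[...,0]>=lo)&(hsv[...,0]<=hi)&(hsv[...,1]>120)&(hsv[...,2]>50)&(abs(W[...,2]-.13)<.006)
        if m.sum(): 
            p=W[m]; v,u=np.nonzero(m); print(n,c,m.sum(),np.median(p,0),p.min(0),p.max(0),u.mean(),v.mean())
E
```

```text
{'t': 0.0, 'q': array([ 1.48809379e+00,  3.59370500e-01,  1.10670134e-02, -3.49329592e-04,
       -1.22407189e+00, -2.88089363e-01]), 'qd': array([-0.00042506,  0.00118215, -0.00029134, -0.00182342, -0.00060079,
        0.00084509]), 'joint_efforts': array([-1.44530886e-04, -5.82714021e+01,  2.93043727e+01,  6.99717969e+00,
        6.93194437e-03, -1.75071955e-04]), 'eef_pos': array([0.24444844, 0.6286841 , 0.23363695]), 'ee_rot': array([ 3.13998537e+00, -1.33824045e-04, -3.70910759e-01]), 'force': array([ 0.04138382, -0.35084392,  0.27735901]), 'moment': array([-0.00230095, -0.01796133,  0.04096957]), 'gripper_force': 0.0, 'width': 0.0877165772623286}
[[-9.11280306e-04 -9.66981352e-01 -2.54845510e-01  6.99838631e-02]
 [ 9.99999569e-01 -9.25940375e-04 -6.24411139e-05  2.88160800e-04]
 [-1.75592354e-04 -2.54845457e-01  9.66981780e-01 -1.50687388e-01]
 [ 0.00000000e+00  0.00000000e+00  0.00000000e+00  1.00000000e+00]]
top blue 469 [0.60315529 0.15341041 0.12925616] [0.58331043 0.13565511 0.12435673] [0.62118058 0.17329947 0.13327272] 220.73134328358208 198.13006396588486
top orange 529 [ 0.47888803 -0.16722089  0.12920675] [ 0.45906199 -0.18486619  0.12427099] [ 0.49672999 -0.14661029  0.13289738] 443.48960302457465 276.70510396975425
scene blue 586 [0.60436992 0.1548678  0.1290419 ] [0.5827904  0.13686564 0.12597971] [0.62169093 0.1751068  0.13176873] 421.03754266211604 305.2866894197952
scene orange 311 [ 0.47978074 -0.16501848  0.12878172] [ 0.45847406 -0.18473204  0.12467276] [ 0.49676812 -0.14535526  0.13189229] 258.636655948553 168.30868167202573
```

View pics/top.png

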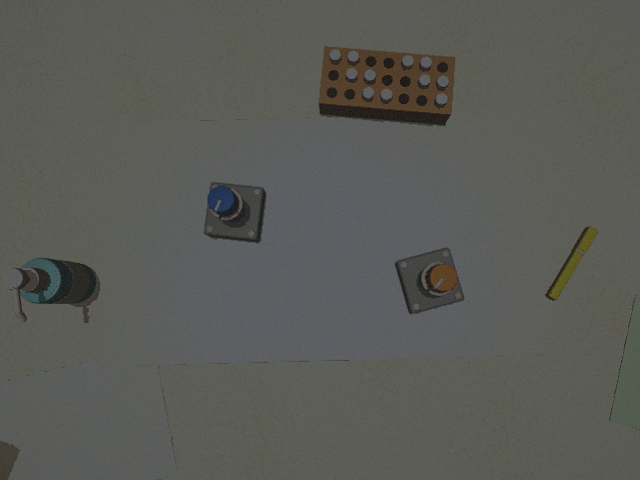

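View pics/scene.png

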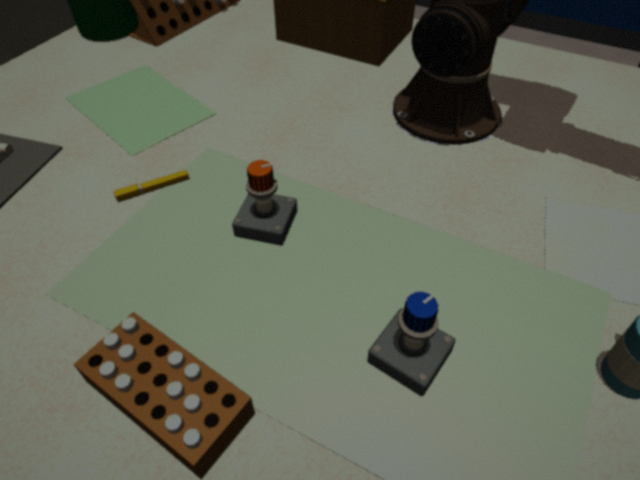

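The blue knob is left in the top view (px 221,200) and the orange one right (440,278). The soap bottle (px 20–95, 280) may be near the path, so I'll check its position.

```bash
python3 - <<'E'
from h import *
im,W=cloud("top")
b=W[250:310,0:105].reshape(-1,3); b=b[b[:,2]>.04]
for z in np.arange(.04,.3,.03):
    p=b[(b[:,2]>=z)&(b[:,2]<z+.03)]
    if len(p): print(round(z,2),len(p),p.min(0).round(3),p.max(0).round(3))
s=arm.get_state();T=R.from_euler("xyz",s["ee_rot"]).as_matrix()
print(T.T@(np.array([.603,.154,.235])-s["eef_pos"]))
E
```

```text
0.04 397 [0.457 0.39  0.04 ] [0.524 0.424 0.07 ]
0.07 483 [0.457 0.39  0.07 ] [0.525 0.426 0.1  ]
0.1 1205 [0.458 0.392 0.1  ] [0.524 0.453 0.13 ]
0.13 390 [0.473 0.407 0.13 ] [0.509 0.434 0.16 ]
0.16 623 [0.45  0.411 0.16 ] [0.505 0.441 0.178]
[ 0.50622481  0.31260405 -0.00071057]
```

Emit:
move_arm:
  rows: "0 0 0 0.04 0.025 -0.015 0.0876; 0 0 0 0.045 0.028 -0.015 0.0876; 0 0 0 0.05 0.031 0 0.0876; 0 0 0 0.05 0.031 0 0.0876; 0 0 0 0.05 0.031 0 0.0876; 0 0 0 0.05 0.031 0 0.0876; 0 0 0 0.05 0.031 0 0.0876; 0 0 0 0.05 0.031 0 0.0876"

```text
t: 1.15
eef_pos: [0.5176, 0.2652, 0.2646]
ee_rot: [-3.142, 0.0, -0.371]
force: [1.3, 0.6, 0.5]
width: 0.0873
gripper_force: 0.0
```

Emit:
move_arm:
  rows: "0 0 0 0.05 0.031 0 0.0876; 0 0 0 0.05 0.031 0.015 0.0876; 0 0 0 0.02 0.012 0.015 0.0876; 0 0 0 0 0 0 0.0876; 0 0 0 0 0 0 0.0876"

```text
t: 1.78
eef_pos: [0.6018, 0.1546, 0.2347]
ee_rot: [3.142, -0.0, -0.371]
force: [-0.1, 0.4, 1.0]
width: 0.0879
gripper_force: 0.0
```

```bash
cat > look.py <<'E'
import sys
from h import *
s=arm.get_state(); print(s["t"],s["q"].round(3),s["eef_pos"],s["ee_rot"],s["force"])
im,W=cloud("wrist"); cv2.imwrite(f"pics/{sys.argv[1]}.png",im)
hsv=cv2.cvtColor(im,cv2.COLOR_BGR2HSV)
m=(hsv[...,0]>=100)&(hsv[...,0]<=130)&(hsv[...,1]>120)&(abs(W[...,2]-.13)<.005)
p=W[m].astype(np.float32); print(m.sum(),p.min(0),p.max(0))
c,r=cv2.minEnclosingCircle(np.ascontiguousarray(p[:,:2])); print("circle",c,r)
T=R.from_euler("xyz",s["ee_rot"]).as_matrix()
print("tool shift to grasp", T.T@(np.array([*c,.112-.011])-s["eef_pos"]))
E
python3 look.py w1
```

```text
1.775 [ 0.565  0.271 -0.113  0.    -1.187  0.635] [0.60177949 0.15464399 0.23471012] [ 3.14152819e+00 -1.01145025e-05 -3.70859348e-01] [-0.09738547  0.38967879  0.97880512]
2679 [0.5843     0.13448967 0.12703377] [0.622901   0.17354721 0.1329971 ]
circle (0.6036012172698975, 0.15397335588932037) 0.01967395283281803
tool shift to grasp [ 1.93957612e-03 -4.38028717e-05  1.33710140e-01]
```

View pics/w1.png

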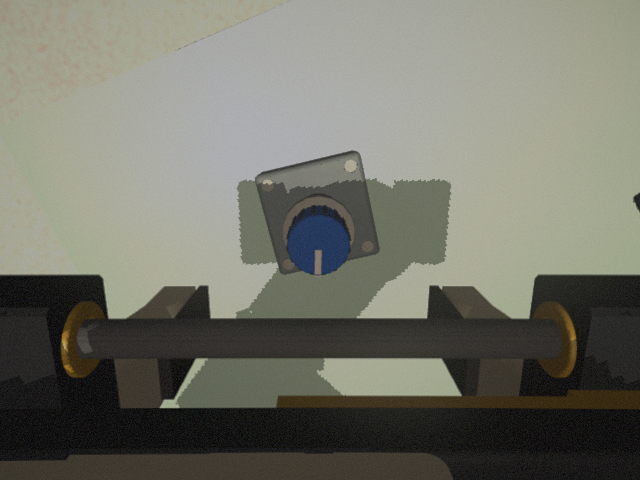

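The wrist view shows the blue knob centred between the fingers (px 318,240), with its pointer towards image bottom. At grip height 112 mm the fingertips would touch the collar, so I'll grip 6 mm higher (TCP at 107 mm).

Emit:
move_arm:
  rows: "0 0 0 0.002 0 0.03 0.0876; 0 0 0 0 0 0.045 0.0876; 0 0 0 0 0 0.035 0.0876; 0 0 0 0 0 0.018 0.0876; 0 0 0 0 0 0 0.0876; 0 0 0 0 0 0 0.0876"
  squeeze: 45

```text
t: 2.58
eef_pos: [0.6047, 0.1545, 0.1083]
ee_rot: [-3.14, -0.002, -0.37]
force: [0.7, 0.0, 0.1]
width: 0.0877
gripper_force: 0.0
```

Emit:
move_arm:
  rows: "0 0 0 0 0 0 0.03; 0 0 0 0 0 0 0.03; 0 0 0 0 0 0 0.03; 0 0 0 0 0 0 0.03; 0 0 0 0 0 0 0.03; 0 0 0 0 0 0 0.03; 0 0 0 0 0 0 0.03; 0 0 0 0 0 0 0.03"
  squeeze: 45

```text
t: 3.58
eef_pos: [0.6038, 0.1539, 0.1066]
ee_rot: [-3.141, -0.0, -0.371]
force: [-0.6, 1.9, -0.4]
width: 0.0395
gripper_force: 45.0
```

Gripped at 39.5 mm width. Now I'll turn clockwise, which is positive about tool z (down).

Emit:
move_arm:
  rows: "0 0 5 0 0 0 0.03; 0 0 8 0 0 0 0.03; 0 0 8 0 0 0 0.03; 0 0 0 0 0 0 0.03; 0 0 0 0 0 0 0.03"

```text
t: 4.2
eef_pos: [0.6035, 0.1534, 0.1065]
ee_rot: [3.141, 0.0, -0.734]
force: [-1.6, -0.5, 1.2]
width: 0.039
gripper_force: 45.0
```

```bash
python3 -c "
from h import *
s=arm.get_state();print(s['moment'],s['ee_rot'],s['force'])"
```

```text
[-0.21995712  0.41525251  0.06205965] [ 3.14088620e+00  1.04118571e-04 -7.34368113e-01] [-1.56760142 -0.50534698  1.23836834]
```

Emit:
move_arm:
  rows: "0 0 8 0 0 0 0.03; 0 0 8 0 0 0 0.03; 0 0 8 0 0 0 0.03; 0 0 8 0 0 0 0.03; 0 0 8 0 0 0 0.03; 0 0 8 0 0 0 0.03; 0 0 8 0 0 0 0.03"

```text
t: 5.08
eef_pos: [0.6018, 0.1527, 0.1065]
ee_rot: [3.138, -0.002, -1.717]
force: [-8.0, -1.7, 6.9]
width: 0.0394
gripper_force: 45.0
```

```bash
python3 -c "
from h import *
s=arm.get_state();print(s['moment'],s['ee_rot'],s['force'])"
```

```text
[-0.25639919  2.87746019  0.18376486] [ 3.13843264e+00 -2.06957103e-03 -1.71691620e+00] [-7.98625743 -1.66437452  6.89850145]
```

Emit:
move_arm:
  rows: "0 0 2 0 0 0 0.03; 0 0 0 0 0 0 0.03; 0 0 0 0 0 0 0.0876; 0 0 0 0 0 0 0.0876; 0 0 0 0 0 0 0.0876; 0 0 0 0 0 0 0.0876; 0 0 0 0 0 0 0.0876; 0 0 0 0 0 0 0.0876"

```text
t: 6.08
eef_pos: [0.6038, 0.1537, 0.1065]
ee_rot: [-3.142, 0.0, -1.75]
force: [0.0, 0.2, -0.2]
width: 0.0871
gripper_force: 0.0
```

Emit:
move_arm:
  rows: "0 0 0 0 0 -0.02 0.0876; 0 0 0 0 0 -0.045 0.0876; 0 0 0 0 0 -0.045 0.0876; 0 0 0 0 0 -0.02 0.0876; 0 0 0 0 0 0 0.0876; 0 0 0 0 0 0 0.0876"

```text
t: 6.82
eef_pos: [0.6032, 0.1535, 0.2356]
ee_rot: [3.14, -0.001, -1.75]
force: [-0.1, -0.8, -0.2]
width: 0.0874
gripper_force: 0.0
```

```bash
python3 look.py w2; python3 - <<'E'
from h import *
im=cv2.imread("pics/w2.png")[160:310,220:420]; a=cv2.resize(im,None,fx=4,fy=4,interpolation=cv2.INTER_CUBIC); cv2.imwrite("pics/w2c.png",a)
E
```

```text
6.825 [ 0.562  0.273 -0.108 -0.    -1.191 -0.741] [0.60319551 0.15351111 0.23559312] [ 3.14041623e+00 -5.00884134e-04 -1.74976066e+00] [-0.12761068 -0.79787457 -0.23584914]
2620 [0.58380026 0.13403308 0.1252134 ] [0.62206495 0.17264397 0.13248637]
circle (0.6031296253204346, 0.15341122448444366) 0.019659629091620445
tool shift to grasp [ 4.25984858e-05 -1.11283280e-04  1.34593123e-01]
```

View pics/w2c.png

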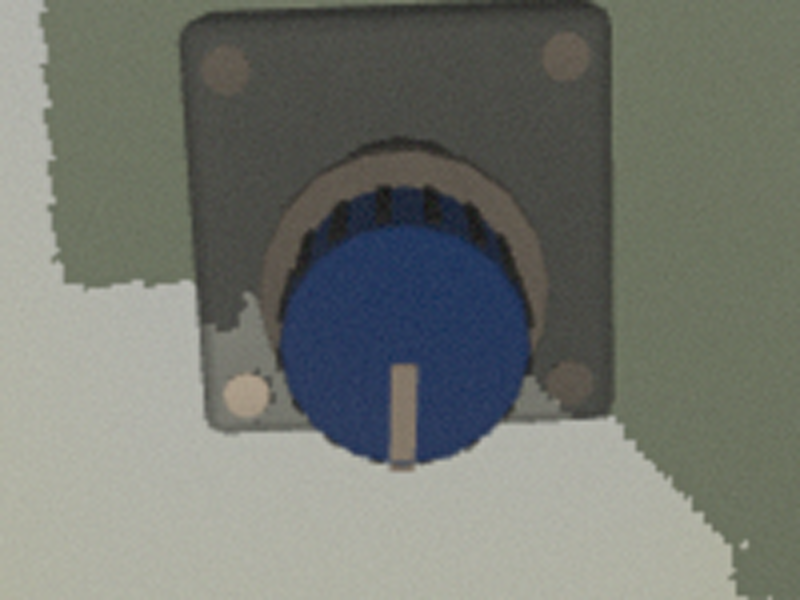

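The close view shows the pointer still at image bottom (crop px 403,415), as before the turn. So the knob followed the gripper the full 1.38 rad without slipping in the fingers. At most 0.75 rad was left to tighten, so the clutch slipped at least 0.63 rad. The moment of about 0.18 N m at the end agrees with that.

```bash
python3 -c "
from station import arm
print(arm.job_done())"
```

```text
the job is handed in; nothing more can be done
None
```

I turned the blue knob clockwise 1.38 rad, at least 0.63 rad past tight going by the angle and the end torque (I didn't see the collar mark), then released it and handed the job in; the orange driver was not touched.

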